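# Hold the letter clip open over the stock card

## Robot

A 6-joint arm with a two-finger parallel gripper is mounted at the origin on the work surface. World frame = base frame: x ahead of the robot, y to its left, z up, the work surface at z = 0. Lengths are in m, angles in rad, forces in N, time in s.
With the tool pointing down it reaches from about 0.275 to 0.725 m from the base axis. Payload 5.6 kg.
Tool frame: the origin (TCP) lies between the finger pads; the fingertips stand ahead of it and the grasp point (between the pads) is the TCP (r.tcp_to_tips is the z of the fingertips in the tool frame, in m); z points along the fingers, y is the line along which they close (so a half turn about z gives the same grasp; the last joint's range is limited). The gripper opens to 85 mm and grips with 20 to 120 N. Pads are 22 mm wide; open, the fingers measure 114 mm over their backs; the gripper's body (76 mm by 85 mm) begins 54 mm behind the grasp point. The pads swing forward as they close: fully open they stand 13 mm farther back than shut.
Start: joints at [1.548, 0.255, 0.108, 0, -1.424, -0.285], TCP at [0.167, 0.524, 0.25] pointing down, gripper open.
Joint ranges: [-2.95, 2.95], [-1.21, 1.97], [-1.09, 1.5], [-2.87, 1.71], [-2.94, -0.07], [-3.05, 3.05]. Speed limits (rad/s): [2.57, 2.57, 3.14, 3.14, 3.14, 3.14].

## Interface

Orientations are given as a unit quaternion [w, x, y, z].
In Python, from workcell import get_obs, get_image, job, r gives the robot as it stands.
- The arm moves only by the tool arm_command, never from a script. Its argument "rows" is a list of rows, each an object with "delta_pos": the shift along the tool's x, y, z in units of 0.1 m (1.0 is 0.1 m), a list of three; "dr": the turn, a rotation vector about the tool's x, y, z in units of 180 degrees (1.0 is 180 degrees), a list of three; "claw": the opening, from 0 (shut) to 1 (fully open). In form: [{"delta_pos": [x, y, z], "dr": [wx, wy, wz], "claw": claw}, ...]. A call has 1 to 8 rows; each row shifts and turns the commanded pose from where the row before left it, along the tool's axes as they then stand; what a row does not reach is not made up. A row lasts 1/12 s, in which the tool goes at most 41.7 mm and 7.16 degrees, less where a joint would pass 70% of its speed; a pose out of reach is approached as far as the arm can. A call with a number of a shift or a turn outside -1 to 1 is refused whole. A call with a gripper value outside its range is refused whole. The fingers move at their own pace and stop on an object; the grip force is fixed at half the most. Time passes only in rows, so rows that do not move let the fingers close. It gives the time, the measured TCP pose, the force, the opening and the grip force at its end, in the units of the state.
- get_obs(): the state, without advancing time (a new reading comes with each control period).
- get_image(name): name is "scene" or "top" or "wrist"; returns a dict with "color" (400x640x3 uint8, red, green, blue), "depth" (400x640 float32, m along the optical axis (not along the pixel's ray), 0 where there is no reading), "fx", "fy", "cx", "cy" (pixels), "eye" and "rotation" of the camera in the world; the wrist camera has in their place "tool_from_camera" (4x4, takes a point from camera to tool coordinates, whose origin is the TCP and whose axes are the flange's). Camera axes: x right, y down, z forward; pixel columns grow to the right and rows downward; lengths in m; the calibration is good to about 2 mm. A picture is of the moment at which its call begins: read the wrist's pose just before it.
- job.sign_off(): hands the job in; it is judged then, once.
The state is a dict: "t": time; "qpos": joint angles; "joint_velocities": joint speeds; "effort": joint torques, N m; "eef_pos": TCP position; "ee_rot": TCP orientation; "wrist_force": force on the tool from outside, world axes, zero at the start; "moment": the same for the moment, N m; "grip_width": finger opening in m; "finger_force": force on a finger pad.
Only numpy, scipy, OpenCV 4.12 (cv2) and the standard library are available. Lean on these libraries where they do the work, as an engineer would, in place of code of your own. Each camera call takes 0.05 s, during which the arm holds its last target. There are 200 camera calls.

## Task

Pull the shallow drawer of brass pillars out until the stock card standing in it is well clear of the cabinet. Then squeeze the handles of the wider of the two sprung clips on the rim of the plywood box to take it off, and hold it wide open over the middle of the card's top edge, one jaw hanging down on each side of the card and nothing of the clip touching card or drawer, so that I can slip a reorder note in beside the card. Finish still holding the clip open there, and leave the narrow clip and everything else where it is.

Things in the scene. Friction and masses are not known exactly. Their poses are not given: they have to be found in the camera images.
- cab: small beech drawer unit fixed on the bench, 240 deep (x) x 220 wide (y) x 88 mm high, with one shallow drawer in its front (-x) face; origin at the centre of its underside, x points from its front to its back. Its case ends 105 mm in front of the origin; the flush drawer front is 15 mm thick
- cab_drawer0 (a joint): how far the drawer is pulled out, m: 0 shut, 0.166 its stop; it slides along the unit's -x, about 1 N of friction, and stays where it is left. The card stands 54 mm behind the case's front edge when it reads 0, so it is 50 mm out in the open at 0.104
- cab_drawer0_handle (a point): middle of the drawer's brass bar handle: a round bar 11 mm thick, 110 mm long along the point's y, its centre line 35 mm in front of the drawer front's face and 38 mm below the cabinet's top. Moves with the drawer; the point's x points into the cabinet
- card_top (a point): middle of the top edge of the stock card, half-way through its thickness, 16 mm below the cabinet's top; x is square to the card (into the cabinet), y along its top edge, z up. Moves with the drawer. The card: stiff, buff, ruled lines, 150 wide x 50 high x 3 mm thick, upright across the drawer, its ends in cleats (16 mm lower than its top). Pillars lie behind it, under 30 mm high
- pbox: open plywood parts box fixed on the bench, 140 (x) x 220 (y) x 62 mm high, walls 4 mm; origin at the centre of its underside. Both clips sit on the rim of its -x wall
- clip: the wider clip: grey steel letter clip, jaws 50 mm wide, 60 g, jaws down astride the box's rim, two flat 36 mm wide handles splayed up in a V. Origin on its hinge axis (y), 16 mm above the rim; x runs from jaw to jaw. Jaws reach 30 mm below the hinge, handles 41 mm above. 50 mm over the handle tips, 25 mm when squeezed home (outer faces then parallel)
- clip_grip (a point): point between the clip's two handles, half-way up, 22 mm above the hinge axis; squeeze the handles together along the point's x. This point and clip are fixed to the -x half, which leans over by half the opening angle as the handles are squeezed evenly
- clip_jaw (a joint): opening angle of the clip, rad: 0 as it sits on the box rim (jaws parallel, 4 mm apart), -0.12 shut on nothing, 0.56 handles squeezed fully home (jaw lips about 20 mm apart). Springs shut; squeezing it fully takes about 8 N a handle at the tips, 14 N half-way up them
- lip_a (a point): middle of the lower inner edge of the -x jaw's lip
- lip_b (a point): middle of the lower inner edge of the +x jaw's lip (moves with clip_jaw)
- sclip_grip (a point): point between the handles of the narrow clip (jaws 26 mm wide, handle tips 29 mm above its hinge and 36 mm apart), also on the box's front rim; a bystander
- dish: chipped white porcelain dish, 66 mm across, 20 mm high, origin under its centre; a bystander
- pusher: rosewood hand pusher lying down, 110 mm long, 21 mm thick, origin under its middle; a bystander
- block: silver-grey aluminium gauge block, 35 x 30 x 20 mm, origin under its centre; a bystander
- driver: small brass-handled screwdriver lying down, 108 mm long, 14 mm thick, origin under its middle; a bystander
- oil: small amber oil bottle, 28 mm across, 55 mm high, origin under its centre; a bystander
- loupe: black eye loupe, 34 mm across, 30 mm high, standing on top of the drawer unit, origin under its centre; a bystander
- barrel: brass mainspring barrel, 34 mm across, 17 mm high, lying in the plywood box, origin under its centre; a bystander
Things that resemble listed ones, but are neither listed nor needed, are in the scene too. Leave any green or red look-alike of the clip alone.

How it is judged:
By the outcome, as a careful person would: the job done as asked, in the order asked, and still so for the second after the job is handed in, while the arm keeps its last pose, push and grip.
It also fails if it takes over 59 s, if anything falls off the work surface, if the arm or the gripper's body presses on something with over 40 N, if the wrist force passes 120 N, or if a joint passes its speed limit or range.

## Working session

There is one attempt and no reset: what is moved stays moved. The work goes in short steps, Python scripts to look and compute and a tool call to move; the robot and the scene stay as the last step left them, time stands still between calls to the robot, and variables do not carry over. Pictures are saved under pics/ and viewed, at most 10 in all, crops included, and the job is handed in when it is done.

Besides the shell and the picture viewer there is one more tool, called after "Request:" as name(argument=value, ...), one argument or row to a line, values as JSON. arm_command: Moves the arm, as the interface text tells. Shifts and turns lie within -1 to 1; 1 stands for 0.1 m of shift or 180 degrees of turn. Its arguments: {"type":"object","properties":{"rows":{"type":"array","items":{"type":"object","properties":{"delta_pos":{"type":"array","items":{"type":"number","minimum":-1,"maximum":1}},"dr":{"type":"array","items":{"type":"number","minimum":-1,"maximum":1}},"claw":{"type":"number"}}}}},"required":["rows"]}

```bash
mkdir -p pics; ls
python3 - <<'E'
from workcell import get_obs,get_image,job,r
import cv2,numpy as np
o=get_obs();print({k:np.round(v,3) for k,v in o.items()}, r.tcp_to_tips)
for n in("scene","top"):
    i=get_image(n);cv2.imwrite(f"pics/{n}0.png",i["color"][...,::-1]);np.savez(f"{n}0.npz",**i)
    print(n,i["fx"],i["cx"],i["cy"],i["eye"],np.round(i["rotation"],3))
E
```

```text
pics
{'t': np.float64(0.0), 'qpos': array([ 1.548,  0.256,  0.107, -0.   , -1.424, -0.285]), 'joint_velocities': array([ 0.001,  0.   , -0.001, -0.   , -0.   , -0.001]), 'effort': array([ 1.0000e-03, -3.8663e+01,  2.3794e+01,  5.3650e+00, -6.0000e-03,
       -0.0000e+00]), 'eef_pos': array([0.166, 0.524, 0.249]), 'ee_rot': array([ 0.001,  0.988, -0.153, -0.   ]), 'wrist_force': array([ 0.751,  0.062, -0.139]), 'moment': array([ 0.034,  0.023, -0.016]), 'finger_force': np.float64(0.0), 'grip_width': np.float64(0.085)} 0.019
scene 483.1261455244045 325.68000998217235 197.3080419156128 [1.06611115 0.67415028 0.72823136] [-0.13   0.287  0.85  -0.423]
top 388.8597961466844 315.2615735164521 198.8003555439448 [ 0.4696608  -0.02904413  0.83746565] [-0.047  0.713 -0.699  0.028]
```

View pics/scene0.png

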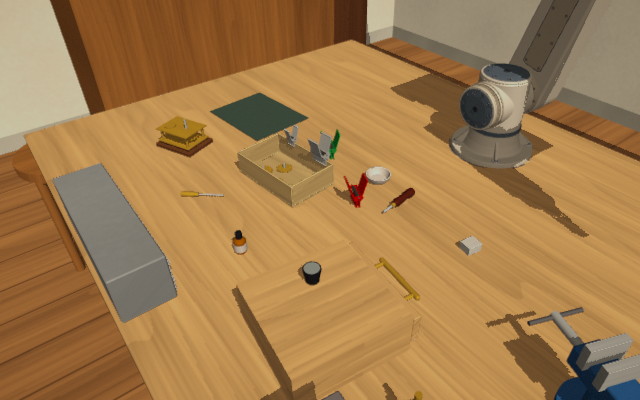

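View pics/top0.png

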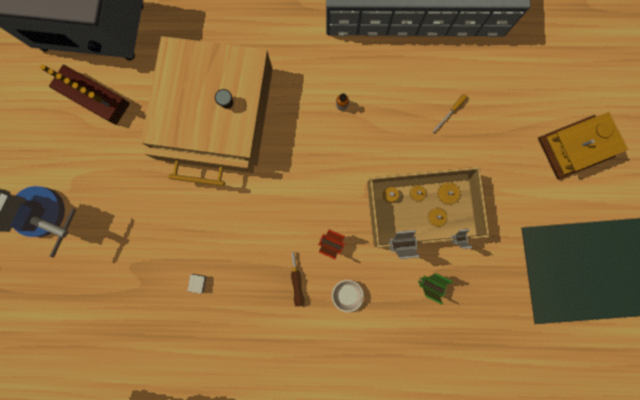

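The scene view shows the cabinet at about (325,320), box at (285,165), grey wide clip at (319,150), narrow clip at (291,135), and red and green look-alikes beside it. In the top view the cabinet handle runs along (170–225,175–185), the wide clip is at (405,243), and the narrow clip at (462,239).

```bash
cat > h.py <<'E'
import numpy as np,cv2
from scipy.spatial.transform import Rotation as R
def q2R(q): return R.from_quat(np.roll(q,-1)).as_matrix()
def cloud(i,o=None):
    """world point of every pixel (HxWx3), nan where no depth"""
    d=np.array(i["depth"],float);d[d==0]=np.nan
    v,u=np.mgrid[:d.shape[0],:d.shape[1]]
    p=np.stack([(u-i["cx"])/i["fx"]*d,(v-i["cy"])/i["fy"]*d,d],-1)
    if "eye" in i: return p@q2R(i["rotation"]).T+i["eye"]
    T=np.array(i["tool_from_camera"]);p=p@T[:3,:3].T+T[:3,3]
    return p@q2R(o["ee_rot"]).T+o["eef_pos"]
def rect(P):
    c,s,a=cv2.minAreaRect((P[:,:2]*1000).astype(np.float32));return np.round(c,1),np.round(s,1),round(a,2)
E
python3 - <<'E'
from h import *
for n in("top","scene"):
    i=dict(np.load(n+"0.npz"));P=cloud(i);C=i["color"].astype(int)
    print(n)
    x,y,z=P[...,0],P[...,1],P[...,2]
    m=(abs(z-.088)<.006)&(x>.4)&(y>.15)&(y<.5)&(x<.9)
    n_,l,s,_=cv2.connectedComponentsWithStats(m.astype(np.uint8)); k=1+s[1:,4].argmax()
    Q=P[l==k];print("cabtop",rect(Q),np.median(Q[:,2]),len(Q)); print(np.round(cv2.boxPoints(cv2.minAreaRect((Q[:,:2]*1000).astype(np.float32))),1).tolist())
    m=(z>.03)&(z<.07)&(x>.42)&(x<.56)&(y>.15)&(y<.4)&(C[...,2]<70)&(C[...,0]>120)
    Q=P[m];print("handle?",len(Q));
    if len(Q)>5:print(rect(Q),np.median(Q[:,2]))
    m=(z>.05)&(z<.075)&(x>.3)&(x<.6)&(y<-.05)&(y>-.5)
    Q=P[m];print("rim",rect(Q),np.median(Q[:,2]));print(np.round(cv2.boxPoints(cv2.minAreaRect((Q[:,:2]*1000).astype(np.float32))),1).tolist())
    grey=(C.max(-1)-C.min(-1)<35)
    m=(z>.066)&(z<.14)&(x>.3)&(x<.5)&(y<-.05)&(y>-.5)&grey
    n_,l,s,_=cv2.connectedComponentsWithStats(m.astype(np.uint8))
    for k in range(1,n_):
        if s[k,4]<15: continue
        Q=P[l==k];print("clip",s[k],rect(Q),np.round(Q.min(0),3),np.round(Q.max(0),3))
E
```

```text
top
cabtop (array([757.4, 233.4]), array([193.8, 227. ]), 83.45) 0.08979904414928397 9373
[[633.5999755859375, 150.10000610351562], [859.0999755859375, 124.19999694824219], [881.2000122070312, 316.79998779296875], [655.7000122070312, 342.70001220703125]]
handle? 0
rim (array([ 511.7, -211.5]), array([276. , 257.5]), 67.1) 0.06270876235788247
[[339.3999938964844, -288.5], [576.5999755859375, -388.70001220703125], [683.9000244140625, -134.5], [446.79998779296875, -34.29999923706055]]
clip [453 229  19  19 211] (array([ 479.4, -289.9]), array([34. , 26.2]), 7.58) [ 0.463 -0.303  0.066] [ 0.497 -0.276  0.106]
clip [390 231  29  27 577] (array([ 466.9, -178.6]), array([47.4, 49. ]), 5.12) [ 0.443 -0.203  0.067] [ 0.491 -0.153  0.122]
scene
cabtop (array([757.2, 235.4]), array([196.4, 226.2]), 83.17) 0.0872899649058787 11630
[[633.2000122070312, 151.39999389648438], [857.7999877929688, 124.5], [881.2000122070312, 319.5], [656.5999755859375, 346.3999938964844]]
handle? 0
rim (array([ 524. , -217.5]), array([255.9, 252.4]), 56.52) 0.05802699813987788
[[348.1000061035156, -254.60000610351562], [558.5999755859375, -393.79998779296875], [699.7999877929688, -180.39999389648438], [489.29998779296875, -41.20000076293945]]
clip [284 125  14  17 116] (array([ 481.5, -285. ]), array([34.6, 25.8]), 6.91) [ 0.465 -0.299  0.066] [ 0.499 -0.272  0.104]
clip [308 132  23  28 355] (array([ 468.7, -172.6]), array([50.2, 47.6]), 5.92) [ 0.443 -0.198  0.066] [ 0.494 -0.149  0.12 ]
```

Run:
```python
from h import *
def comp(m):
    n,l,s,_=cv2.connectedComponentsWithStats(m.astype(np.uint8)); return l==1+s[1:,4].argmax()
for n in("top","scene"):
    i=dict(np.load(n+"0.npz"));P=cloud(i);C=i["color"].astype(int)
    print(n)
    x,y,z=P[...,0],P[...,1],P[...,2]
    m=comp((abs(z-.088)<.004)&(x>.55)&(y>.05)&(y<.5)&(x<.95))
    Q=P[m];print("cabtop",rect(Q),np.median(Q[:,2])); print(np.round(cv2.boxPoints(cv2.minAreaRect((Q[:,:2]*1000).astype(np.float32))),1).tolist())
    m=comp((z>.04)&(z<.065)&(x>.5)&(x<.615)&(y>.1)&(y<.4))
    Q=P[m];print("handle",len(Q),rect(Q),np.median(Q[:,2]),np.round(Q.max(0),3))
    m=(z>.052)&(z<.068)&(x>.44)&(x<.68)&(y<-.1)&(y>-.4)
    m=comp(m);Q=P[m];print("rim",rect(Q),np.median(Q[:,2]));print(np.round(cv2.boxPoints(cv2.minAreaRect((Q[:,:2]*1000).astype(np.float32))),1).tolist())
    # outer-top edges of clip handles: pixels near max z
    grey=(C.max(-1)-C.min(-1)<35)
    for nm,(ya,yb) in dict(clip=(-.21,-.14),s=(-.32,-.26)).items():
        m=(z>.066)&(z<.14)&(x>.42)&(x<.52)&(y>ya)&(y<yb)&grey;Q=P[m]
        t=Q[Q[:,2]>Q[:,2].max()-.006]
        print(nm,rect(t),rect(Q),len(t))
```

```text
top
cabtop (array([755.8, 219.5]), array([221.9, 226.9]), 83.23) 0.08972184861802651
[[630.0, 122.69999694824219], [855.2999877929688, 96.0], [881.5, 316.29998779296875], [656.2000122070312, 343.1000061035156]]
handle 383 (array([596.6, 238.3]), array([119.6,  36.4]), 89.88) 0.05575767680023347 [0.615 0.298 0.06 ]
rim (array([ 541.5, -233.4]), array([140.7, 221.3]), 6.5) 0.06199072006869988
[[459.1000061035156, -131.39999389648438], [484.1000061035156, -351.29998779296875], [624.0, -335.3999938964844], [598.9000244140625, -115.5]]
clip (array([ 467. , -178.8]), array([47.5, 32.7]), 6.55) (array([ 466.9, -178.6]), array([47.4, 49. ]), 5.12) 57
s (array([ 479.4, -289.3]), array([33.9, 16.5]), 6.71) (array([ 479.4, -289.9]), array([34. , 26.2]), 7.58) 29
scene
cabtop (array([755.5, 221.6]), array([224.3, 226.2]), 83.13) 0.0872927749054116
[[629.7999877929688, 123.69999694824219], [854.4000244140625, 96.69999694824219], [881.2000122070312, 319.3999938964844], [656.5999755859375, 346.3999938964844]]
handle 378 (array([597.4, 241.9]), array([117. ,  26.6]), 85.63) 0.0529141009048984 [0.614 0.301 0.058]
rim (array([ 540.2, -230.2]), array([147.9, 225.8]), 6.45) 0.05818083758631343
[[454.0, -126.30000305175781], [479.3999938964844, -350.70001220703125], [626.4000244140625, -334.1000061035156], [601.0, -109.69999694824219]]
clip (array([ 469. , -174.4]), array([50. , 35.3]), 10.48) (array([ 468.7, -172.6]), array([50.2, 47.6]), 5.92) 35
s (array([ 482.1, -288. ]), array([33.2, 18. ]), 3.23) (array([ 481.5, -285. ]), array([34.6, 25.8]), 6.91) 14
```

Request:
arm_command(
  rows=[
    {"delta_pos": [0, 0, 0], "dr": [0, 0, 0.0367], "claw": 0.3},
    {"delta_pos": [0, 0, 0], "dr": [0, 0, 0.0367], "claw": 0.3},
    {"delta_pos": [0, 0, 0], "dr": [0, 0, 0.0367], "claw": 0.3},
    {"delta_pos": [0, 0, 0], "dr": [0, 0, 0.0367], "claw": 0.3},
    {"delta_pos": [0, 0, 0], "dr": [0, 0, 0.0367], "claw": 0.3},
    {"delta_pos": [0, 0, 0], "dr": [0, 0, 0.0367], "claw": 0.3},
    {"delta_pos": [0, 0, 0], "dr": [0, 0, 0.0367], "claw": 0.3},
    {"delta_pos": [0, 0, 0], "dr": [0, 0, 0.0367], "claw": 0.3},
  ],
)

```text
t: 0.77
eef_pos: [0.1665, 0.5239, 0.2497]
ee_rot: [0.001, 0.815, -0.579, 0.0]
wrist_force: [-0.0, 0.5, -0.1]
grip_width: 0.026
finger_force: 0.0
```

Request:
arm_command(
  rows=[
    {"delta_pos": [0, 0, 0], "dr": [0, 0, 0.0367], "claw": 0.3},
    {"delta_pos": [0, 0, 0], "dr": [0, 0, 0.0367], "claw": 0.3},
    {"delta_pos": [0, 0, 0], "dr": [0, 0, 0.0367], "claw": 0.3},
    {"delta_pos": [0, 0, 0], "dr": [0, 0, 0.0367], "claw": 0.3},
    {"delta_pos": [0, 0, 0], "dr": [0, 0, 0], "claw": 0.3},
    {"delta_pos": [0, 0, 0], "dr": [0, 0, 0], "claw": 0.3},
  ],
)

```text
t: 1.27
eef_pos: [0.1665, 0.524, 0.2499]
ee_rot: [-0.0, -0.664, 0.747, -0.0]
wrist_force: [0.1, -0.1, 0.7]
grip_width: 0.0257
finger_force: 0.0
```

```bash
cat > go.py <<'E'
# usage: go.py x y z yaw_of_tool_y_deg : remaining shift in tool axes (units 0.1 m) and turn about tool z
from h import *;import sys
from workcell import get_obs
o=get_obs();M=q2R(o["ee_rot"]);t=np.array([float(a) for a in sys.argv[1:4]])
yaw=np.degrees(np.arctan2(M[1,1],M[0,1]));d=(float(sys.argv[4])-yaw+180)%360-180
print("t",round(float(o["t"]),2),"pos",np.round(o["eef_pos"],4),"z-axis",np.round(M[:,2],3),"yaw",round(yaw,2),"F",np.round(o["wrist_force"],1),"w",round(float(o["grip_width"]),4),"ff",round(float(o["finger_force"]),1))
print("shift",np.round(M.T@(t-o["eef_pos"])*10,3),"turn z",round(-d/180,4))
E
python3 go.py .594 .240 .15 173.2
```

```text
t 1.27 pos [0.1665 0.524  0.2499] z-axis [-0.    -0.001 -1.   ] yaw 173.29 F [ 0.1 -0.1  0.7] w 0.0257 ff 0.0
shift [ 2.32  -4.577  1.   ] turn z 0.0005
```

Request:
arm_command(
  rows=[
    {"delta_pos": [0.145, -0.286, 0.03], "dr": [0, 0, 0], "claw": 0.3},
    {"delta_pos": [0.145, -0.286, 0.03], "dr": [0, 0, 0], "claw": 0.3},
    {"delta_pos": [0.145, -0.286, 0.03], "dr": [0, 0, 0], "claw": 0.3},
    {"delta_pos": [0.145, -0.286, 0.03], "dr": [0, 0, 0], "claw": 0.3},
    {"delta_pos": [0.145, -0.286, 0.03], "dr": [0, 0, 0], "claw": 0.3},
    {"delta_pos": [0.145, -0.286, 0.03], "dr": [0, 0, 0], "claw": 0.3},
    {"delta_pos": [0.145, -0.286, 0.03], "dr": [0, 0, 0], "claw": 0.3},
    {"delta_pos": [0.145, -0.286, 0.03], "dr": [0, 0, 0], "claw": 0.3},
  ],
)

```text
t: 1.93
eef_pos: [0.3808, 0.3804, 0.2261]
ee_rot: [-0.0, -0.665, 0.747, 0.0]
wrist_force: [-0.1, 0.5, 0.3]
grip_width: 0.0256
finger_force: 0.0
```

Request:
arm_command(
  rows=[
    {"delta_pos": [0.145, -0.286, 0.03], "dr": [0, 0, 0], "claw": 0.3},
    {"delta_pos": [0.145, -0.286, 0.03], "dr": [0, 0, 0], "claw": 0.3},
    {"delta_pos": [0.145, -0.286, 0.03], "dr": [0, 0, 0], "claw": 0.3},
    {"delta_pos": [0.145, -0.286, 0.03], "dr": [0, 0, 0], "claw": 0.3},
    {"delta_pos": [0.145, -0.286, 0.03], "dr": [0, 0, 0], "claw": 0.3},
    {"delta_pos": [0.145, -0.286, 0.03], "dr": [0, 0, 0], "claw": 0.3},
    {"delta_pos": [0.145, -0.286, 0.03], "dr": [0, 0, 0], "claw": 0.3},
    {"delta_pos": [0.145, -0.286, 0.03], "dr": [0, 0, 0], "claw": 0.3},
  ],
)

```text
t: 2.6
eef_pos: [0.5941, 0.2377, 0.2019]
ee_rot: [-0.0, -0.665, 0.747, 0.0]
wrist_force: [0.4, 1.3, 0.4]
grip_width: 0.0258
finger_force: 0.0
```

Request:
arm_command(
  rows=[
    {"delta_pos": [0, 0, 0], "dr": [0, 0, 0], "claw": 0.3},
    {"delta_pos": [0, 0, 0], "dr": [0, 0, 0], "claw": 0.3},
    {"delta_pos": [0, 0, 0], "dr": [0, 0, 0], "claw": 0.3},
  ],
)

```text
t: 2.85
eef_pos: [0.5929, 0.2387, 0.2019]
ee_rot: [-0.0, -0.664, 0.748, 0.0]
wrist_force: [0.6, 0.2, -0.5]
grip_width: 0.0257
finger_force: 0.0
```

```bash
python3 go.py .594 .240 .05 173.2
python3 - <<'E'
from h import *
from workcell import get_obs,get_image
o=get_obs();i=get_image("wrist");cv2.imwrite("pics/w1.png",i["color"][...,::-1])
P=cloud(i,o);x,y,z=np.moveaxis(P,-1,0)
m=(z>.035)&(z<.066)&(x>.5)&(x<.609)&(y>.15)&(y<.34)
Q=P[m];print(len(Q),rect(Q),np.nanmax(Q[:,2]))
E
```

```text
t 2.85 pos [0.5929 0.2387 0.2019] z-axis [-0.001 -0.    -1.   ] yaw 173.19 F [ 0.6  0.2 -0.5] w 0.0257 ff 0.0
shift [-0.015 -0.011  1.519] turn z -0.0001
2026 (array([598.2, 238.9]), array([119. ,  32.1]), 83.9) 0.057810954128862196
```

View pics/w1.png

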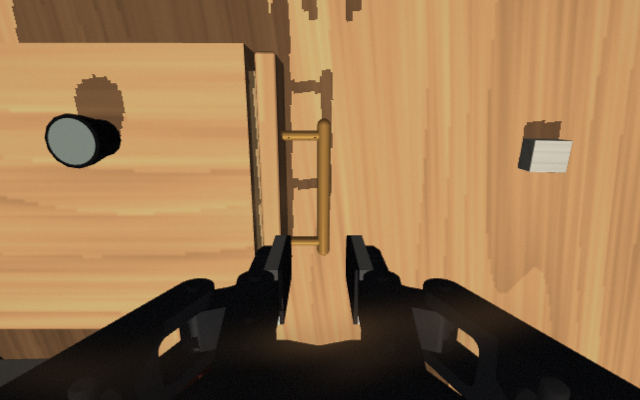

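The bar is seen upright at column 323, rows 122–252, with posts at rows 135 and 240, and it lies between the fingers (columns 290 and 345). I'll refine the bar's centre line in world coordinates.

Run:
```python
from h import *
from workcell import get_obs,get_image
o=get_obs();i=get_image("wrist")
P=cloud(i,o);Q=P[150:228,316:331].reshape(-1,3);Q=Q[(Q[:,2]>.048)&(Q[:,2]<.07)]
print(len(Q),np.round(Q.mean(0),4),np.ptp(Q,0),np.polyfit(Q[:,1],Q[:,0],1),Q[:,2].max())
Q=P[100:270,318:329].reshape(-1,3);Q=Q[(Q[:,2]>.05)&(Q[:,2]<.07)];print(Q[:,1].min(),Q[:,1].max())
```

```text
1007 [0.5881 0.2396 0.0544] [0.01794965 0.06873436 0.0073364 ] [0.11191017 0.56124624] 0.05727481032786133
0.18115188926358222 0.29937556250507197
```

Request:
arm_command(
  rows=[
    {"delta_pos": [-0.01, 0.03, 0.3], "dr": [0, 0, 0], "claw": 0.3},
    {"delta_pos": [0, 0, 0.3], "dr": [0, 0, 0], "claw": 0.3},
    {"delta_pos": [0, 0, 0.3], "dr": [0, 0, 0], "claw": 0.3},
    {"delta_pos": [0, 0, 0.3], "dr": [0, 0, 0], "claw": 0.3},
    {"delta_pos": [0, 0, 0.16], "dr": [0, 0, 0], "claw": 0.3},
    {"delta_pos": [0, 0, 0.16], "dr": [0, 0, 0], "claw": 0.3},
    {"delta_pos": [0, 0, 0], "dr": [0, 0, 0], "claw": 0.3},
  ],
)

```text
t: 3.53
eef_pos: [0.5914, 0.2409, 0.0517]
ee_rot: [0.002, -0.665, 0.747, -0.002]
wrist_force: [0.6, -0.2, 0.9]
grip_width: 0.0258
finger_force: 0.0
```

Request:
arm_command(
  rows=[
    {"delta_pos": [0, 0, 0], "dr": [0, 0, 0], "claw": 0.05},
    {"delta_pos": [0, 0, 0], "dr": [0, 0, 0], "claw": 0.05},
    {"delta_pos": [0, 0, 0], "dr": [0, 0, 0], "claw": 0.05},
    {"delta_pos": [0, 0, 0], "dr": [0, 0, 0], "claw": 0.05},
  ],
)

```text
t: 3.87
eef_pos: [0.5903, 0.2411, 0.0513]
ee_rot: [0.001, -0.664, 0.748, -0.0]
wrist_force: [-0.6, 1.8, 4.3]
grip_width: 0.0086
finger_force: 58.6
```

```bash
python3 go.py .59 .240 .05 173.2
```

```text
t 3.87 pos [0.5903 0.2411 0.0513] z-axis [ 0.002  0.001 -1.   ] yaw 173.17 F [-0.6  1.8  4.3] w 0.0086 ff 58.6
shift [0.012 0.001 0.013] turn z -0.0002
```

Request:
arm_command(
  rows=[
    {"delta_pos": [0, 0.1, 0], "dr": [0, 0, 0], "claw": 0.05},
    {"delta_pos": [0, 0.15, 0], "dr": [0, 0, 0], "claw": 0.05},
    {"delta_pos": [0, 0.15, 0], "dr": [0, 0, 0], "claw": 0.05},
    {"delta_pos": [0, 0.2, 0], "dr": [0, 0, 0], "claw": 0.05},
    {"delta_pos": [0, 0.2, 0], "dr": [0, 0, 0], "claw": 0.05},
    {"delta_pos": [0, 0.2, 0], "dr": [0, 0, 0], "claw": 0.05},
    {"delta_pos": [0, 0.2, 0], "dr": [0, 0, 0], "claw": 0.05},
    {"delta_pos": [0, 0.15, 0], "dr": [0, 0, 0], "claw": 0.05},
  ],
)

```text
t: 4.53
eef_pos: [0.4558, 0.2573, 0.0513]
ee_rot: [0.001, -0.664, 0.748, -0.0]
wrist_force: [0.9, 1.0, 4.3]
grip_width: 0.0089
finger_force: 59.2
```

Request:
arm_command(
  rows=[
    {"delta_pos": [0, 0.1, 0], "dr": [0, 0, 0], "claw": 0.05},
    {"delta_pos": [0, 0.05, 0], "dr": [0, 0, 0], "claw": 0.05},
    {"delta_pos": [0, 0, 0], "dr": [0, 0, 0], "claw": 0.05},
    {"delta_pos": [0, 0, 0], "dr": [0, 0, 0], "claw": 0.05},
  ],
)

```text
t: 4.87
eef_pos: [0.4415, 0.259, 0.0512]
ee_rot: [0.001, -0.664, 0.748, -0.0]
wrist_force: [-1.2, 1.3, 7.0]
grip_width: 0.0087
finger_force: 59.5
```

```bash
python3 go.py .44 .258 .05 173.2
```

```text
t 4.87 pos [0.4415 0.259  0.0512] z-axis [ 0.002  0.001 -1.   ] yaw 173.16 F [-1.2  1.3  7. ] w 0.0087 ff 59.5
shift [0.012 0.014 0.012] turn z -0.0002
```

Request:
arm_command(
  rows=[
    {"delta_pos": [0, 0, 0], "dr": [0, 0, 0], "claw": 0.3},
    {"delta_pos": [0, 0, 0], "dr": [0, 0, 0], "claw": 0.3},
    {"delta_pos": [0, 0, -0.2], "dr": [0, 0, 0], "claw": 0.3},
    {"delta_pos": [0, 0, -0.4], "dr": [0, 0, 0], "claw": 0.3},
    {"delta_pos": [0, 0, -0.4], "dr": [0, 0, 0], "claw": 0.3},
    {"delta_pos": [0, 0, -0.4], "dr": [0, 0, 0], "claw": 0.3},
    {"delta_pos": [0, 0, -0.4], "dr": [0, 0, 0], "claw": 0.3},
    {"delta_pos": [0, 0, -0.1], "dr": [0, 0, 0], "claw": 0.85},
  ],
)

```text
t: 5.53
eef_pos: [0.4433, 0.2589, 0.2467]
ee_rot: [0.005, -0.663, 0.748, -0.001]
wrist_force: [1.2, 0.9, 0.7]
grip_width: 0.0365
finger_force: 0.0
```

Request:
arm_command(
  rows=[
    {"delta_pos": [0.358, -0.064, 0], "dr": [0, 0, 0], "claw": 0.85},
    {"delta_pos": [0.358, -0.064, 0], "dr": [0, 0, 0], "claw": 0.85},
    {"delta_pos": [0.358, -0.064, 0], "dr": [0, 0, 0], "claw": 0.85},
    {"delta_pos": [0.358, -0.064, 0], "dr": [0, 0, 0], "claw": 0.85},
    {"delta_pos": [0.358, -0.064, 0], "dr": [0, 0, 0], "claw": 0.85},
    {"delta_pos": [0.358, -0.064, 0], "dr": [0, 0, 0], "claw": 0.85},
    {"delta_pos": [0.358, -0.064, 0], "dr": [0, 0, 0], "claw": 0.85},
    {"delta_pos": [0.358, -0.064, 0], "dr": [0, 0, 0], "claw": 0.85},
  ],
)

```text
t: 6.2
eef_pos: [0.4568, -0.0342, 0.2395]
ee_rot: [-0.001, -0.663, 0.748, 0.001]
wrist_force: [0.7, 0.5, 0.7]
grip_width: 0.0726
finger_force: 0.0
```

Request:
arm_command(
  rows=[
    {"delta_pos": [0.358, -0.064, 0], "dr": [0, 0, 0], "claw": 0.85},
    {"delta_pos": [0.358, -0.064, 0], "dr": [0, 0, 0], "claw": 0.85},
    {"delta_pos": [0.358, -0.064, 0], "dr": [0, 0, 0], "claw": 0.85},
    {"delta_pos": [0.358, -0.064, 0], "dr": [0, 0, 0], "claw": 0.85},
    {"delta_pos": [0, 0, 0], "dr": [0, 0, -0.037], "claw": 0.85},
    {"delta_pos": [0, 0, 0], "dr": [0, 0, -0.037], "claw": 0.85},
    {"delta_pos": [0, 0, 0], "dr": [0, 0, 0], "claw": 0.85},
    {"delta_pos": [0, 0, 0], "dr": [0, 0, 0], "claw": 0.85},
  ],
)

```text
t: 6.87
eef_pos: [0.4654, -0.1776, 0.2395]
ee_rot: [0.0, 0.744, -0.668, -0.001]
wrist_force: [-0.4, -0.3, -0.2]
grip_width: 0.0725
finger_force: 0.0
```

```bash
python3 go.py .467 -.1765 .11 186.5
python3 - <<'E'
from h import *
from workcell import get_obs,get_image
o=get_obs();i=get_image("wrist");cv2.imwrite("pics/w2.png",i["color"][...,::-1])
np.savez("w2.npz",pos=o["eef_pos"],rot=o["ee_rot"],**i)
t=get_image("top");np.savez("top1.npz",**t);cv2.imwrite("pics/top1.png",t["color"][...,::-1])
P=cloud(i,o);C=i["color"].astype(int);x,y,z=np.moveaxis(P,-1,0)
m=(z>.066)&(z<.14)&(abs(x-.467)<.04)&(abs(y+.1765)<.04)&(C.max(-1)-C.min(-1)<35)
Q=P[m];print("clip",len(Q),rect(Q),Q[:,2].max());q=Q[Q[:,2]>Q[:,2].max()-.005];print("tips",rect(q))
E
```

```text
t 6.87 pos [ 0.4654 -0.1776  0.2395] z-axis [-0.002  0.    -1.   ] yaw -173.81 F [-0.4 -0.3 -0.2] w 0.0725 ff 0.0
shift [-0.009 -0.019  1.295] turn z -0.0017
clip 3117 (array([ 466. , -178.1]), array([49.1, 51.8]), 6.1) 0.12065563106033901
tips (array([ 466., -178.]), array([49.3, 35.7]), 6.67)
```

View pics/w2.png

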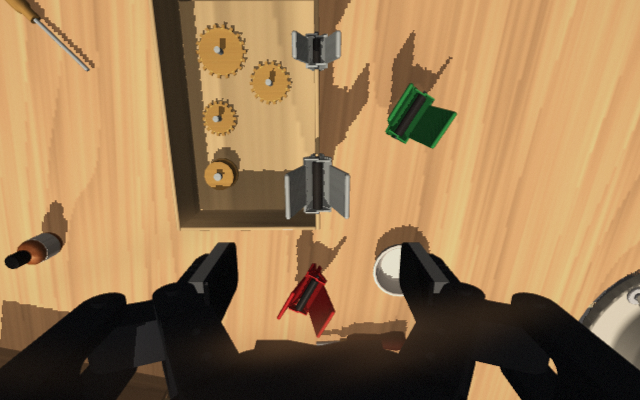

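View pics/top1.png

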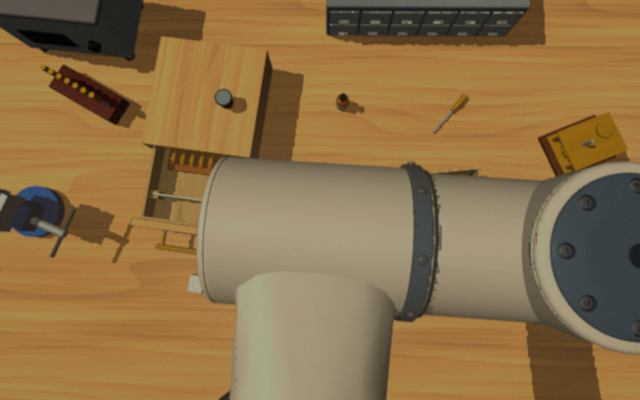

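Wrist: the wide clip is at (318,190) with its tips spanning columns 286–350, and the narrow one is at (317,48). Top: the drawer is open, with the card at (150–200,195). The clip is centred under the gripper, so I'll descend and squeeze.

Request:
arm_command(
  rows=[
    {"delta_pos": [0, 0, 0.3], "dr": [0, 0, 0], "claw": 0.85},
    {"delta_pos": [0, 0, 0.3], "dr": [0, 0, 0], "claw": 0.85},
    {"delta_pos": [0, 0, 0.3], "dr": [0, 0, 0], "claw": 0.85},
    {"delta_pos": [0, 0, 0.2], "dr": [0, 0, 0], "claw": 0.85},
    {"delta_pos": [0, 0, 0.14], "dr": [0, 0, 0], "claw": 0.85},
    {"delta_pos": [0, 0, 0.1], "dr": [0, 0, 0], "claw": 0.85},
    {"delta_pos": [0, 0, 0], "dr": [0, 0, 0], "claw": 0.85},
    {"delta_pos": [0, 0, 0], "dr": [0, 0, 0], "claw": 0.85},
  ],
)

```text
t: 7.63
eef_pos: [0.4657, -0.1772, 0.1062]
ee_rot: [0.0, 0.745, -0.667, -0.0]
wrist_force: [1.0, -0.5, 0.4]
grip_width: 0.0725
finger_force: 0.0
```

Request:
arm_command(
  rows=[
    {"delta_pos": [0, 0, 0], "dr": [0, 0, 0], "claw": 0.6},
    {"delta_pos": [0, 0, 0], "dr": [0, 0, 0], "claw": 0.5},
    {"delta_pos": [0, 0, 0], "dr": [0, 0, 0], "claw": 0.4},
    {"delta_pos": [0, 0, 0], "dr": [0, 0, 0], "claw": 0.3},
    {"delta_pos": [0, 0, 0], "dr": [0, 0, 0], "claw": 0.2},
    {"delta_pos": [0, 0, 0], "dr": [0, 0, 0], "claw": 0.1},
    {"delta_pos": [0, 0, 0], "dr": [0, 0, 0], "claw": 0.1},
    {"delta_pos": [0, 0, 0], "dr": [0, 0, 0], "claw": 0.1},
  ],
)

```text
t: 8.3
eef_pos: [0.4657, -0.1776, 0.1063]
ee_rot: [0.0, 0.746, -0.666, -0.0]
wrist_force: [0.0, 0.1, -0.7]
grip_width: 0.0236
finger_force: 63.2
```

```bash
python3 go.py .467 -.1775 .22 186.5;  python3 - <<'E'
from h import *
from workcell import get_obs,get_image
i=get_image("wrist");s=get_image("scene")["color"][90:240,230:430]
cv2.imwrite("pics/g1.png",np.vstack([cv2.resize(i["color"][160:400,100:540],(560,305)),cv2.resize(s,(560,290),interpolation=2)])[...,::-1])
E
```

```text
t 8.3 pos [ 0.4657 -0.1776  0.1063] z-axis [-0.  0. -1.] yaw -173.59 F [ 0.   0.1 -0.7] w 0.0236 ff 63.2
shift [ 1.000e-03 -1.200e-02 -1.137e+00] turn z -0.0005
```

View pics/g1.png

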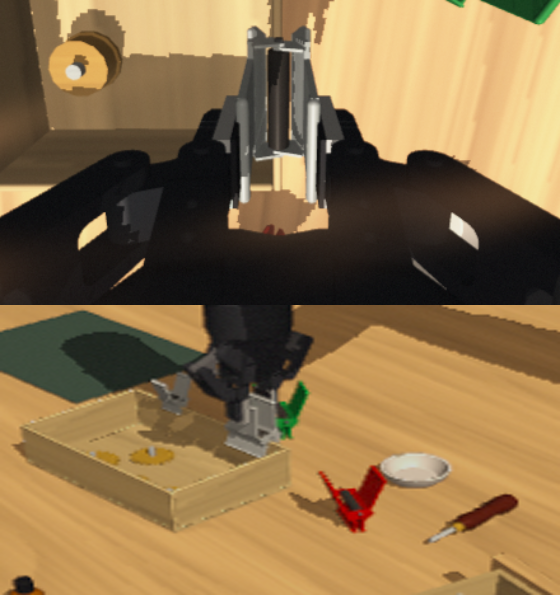

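Wrist: the handles are squeezed parallel between the pads. Scene: jaws straddle the rim at about (252,440), and the narrow clip is untouched at (170,390). Width 23.6 mm means the clip is home. I'll lift, carry it to beside the card, and look.

Request:
arm_command(
  rows=[
    {"delta_pos": [0, 0, -0.1], "dr": [0, 0, 0], "claw": 0.1},
    {"delta_pos": [0, 0, -0.15], "dr": [0, 0, 0], "claw": 0.1},
    {"delta_pos": [0, 0, -0.25], "dr": [0, 0, 0], "claw": 0.1},
    {"delta_pos": [0, 0, -0.25], "dr": [0, 0, 0], "claw": 0.1},
    {"delta_pos": [0, 0, -0.25], "dr": [0, 0, 0], "claw": 0.1},
    {"delta_pos": [0, 0, -0.14], "dr": [0, 0, 0], "claw": 0.1},
    {"delta_pos": [-0.17, -0.048, 0], "dr": [0, 0, 0], "claw": 0.1},
    {"delta_pos": [-0.333, -0.096, 0], "dr": [0, 0, 0], "claw": 0.1},
  ],
)

```text
t: 9.07
eef_pos: [0.4748, -0.1273, 0.2215]
ee_rot: [-0.001, 0.744, -0.668, 0.001]
wrist_force: [1.7, 1.0, -1.5]
grip_width: 0.0233
finger_force: 63.2
```

Request:
arm_command(
  rows=[
    {"delta_pos": [-0.333, -0.096, 0], "dr": [0, 0, 0], "claw": 0.1},
    {"delta_pos": [-0.333, -0.096, 0], "dr": [0, 0, 0], "claw": 0.1},
    {"delta_pos": [-0.333, -0.096, 0], "dr": [0, 0, 0], "claw": 0.1},
    {"delta_pos": [-0.333, -0.096, 0], "dr": [0, 0, 0], "claw": 0.1},
    {"delta_pos": [-0.333, -0.096, 0], "dr": [0, 0, 0], "claw": 0.1},
    {"delta_pos": [-0.333, -0.096, 0], "dr": [0, 0, 0], "claw": 0.1},
    {"delta_pos": [-0.333, -0.096, 0], "dr": [0, 0, 0], "claw": 0.1},
    {"delta_pos": [-0.333, -0.096, 0], "dr": [0, 0, 0], "claw": 0.1},
  ],
)

```text
t: 9.73
eef_pos: [0.5209, 0.1491, 0.2203]
ee_rot: [-0.0, 0.746, -0.666, 0.0]
wrist_force: [0.4, -0.2, -0.7]
grip_width: 0.0233
finger_force: 63.2
```

Request:
arm_command(
  rows=[
    {"delta_pos": [-0.333, -0.096, 0], "dr": [0, 0, 0], "claw": 0.1},
    {"delta_pos": [-0.333, -0.096, 0], "dr": [0, 0, 0], "claw": 0.1},
    {"delta_pos": [-0.333, -0.096, 0], "dr": [0, 0, 0], "claw": 0.1},
    {"delta_pos": [-0.333, -0.096, 0], "dr": [0, 0, 0], "claw": 0.1},
    {"delta_pos": [-0.17, -0.048, 0], "dr": [0, 0, 0.037], "claw": 0.1},
    {"delta_pos": [0, 0, 0], "dr": [0, 0, 0.037], "claw": 0.1},
    {"delta_pos": [0, 0, 0], "dr": [0, 0, 0], "claw": 0.1},
    {"delta_pos": [0, 0, 0], "dr": [0, 0, 0], "claw": 0.1},
  ],
)

```text
t: 10.4
eef_pos: [0.5471, 0.3014, 0.22]
ee_rot: [-0.0, -0.665, 0.747, -0.0]
wrist_force: [0.8, -1.0, -0.7]
grip_width: 0.0235
finger_force: 63.2
```

```bash
python3 go.py .546 .245 .12 173.2;  python3 - <<'E'
from h import *
from workcell import get_obs,get_image
o=get_obs();i=get_image("wrist");cv2.imwrite("pics/w3.png",i["color"][...,::-1]);np.savez("w3.npz",pos=o["eef_pos"],rot=o["ee_rot"],**i)
s=get_image("scene");np.savez("scene3.npz",**s)
for n,P in(("wrist",cloud(i,o)),("scene",cloud(s)),("top",cloud(get_image("top")))):
    x,y,z=np.moveaxis(P,-1,0)
    m=(z>.063)&(z<.080)&(abs(x-.546)<.03)&(abs(y-.245)<.09);Q=P[m]
    print(n,len(Q));
    if len(Q)>10: print(rect(Q),np.percentile(Q[:,2],[50,98]))
E
```

```text
t 10.4 pos [0.5471 0.3014 0.22  ] z-axis [-0.    -0.001 -1.   ] yaw 173.3 F [ 0.8 -1.  -0.7] w 0.0235 ff 63.2
shift [ 0.561 -0.055  1.   ] turn z 0.0006
wrist 855
(array([537.2, 244.5]), array([ 42.2, 179.1]), 0.22) [0.07190412 0.07349892]
scene 309
(array([546.2, 245.1]), array([182. ,  47.4]), 87.1) [0.06801415 0.07281015]
top 153
(array([545.7, 244.3]), array([181.2,  42.9]), 85.13) [0.07269518 0.07595048]
```

View pics/w3.png

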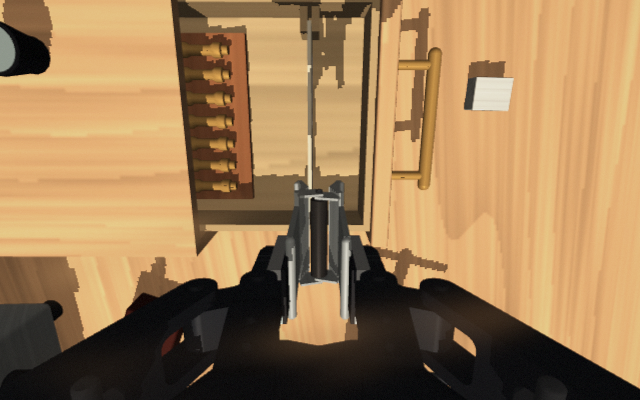

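The card's top edge shows as the pale line at columns 308–313, rows 5–195, and the open clip is in front at (318,240). I'll fit a line to the card edge.

Run:
```python
from h import *
w=dict(np.load("w3.npz"));P=cloud(w,dict(ee_rot=w["rot"],eef_pos=w["pos"]))
S=cloud(np.load("scene3.npz"));T=cloud(np.load("top1.npz"))
for n,Q,lo in(("wrist",P[5:185,303:320].reshape(-1,3),.069),("scene",S.reshape(-1,3),.064),("top",T.reshape(-1,3),.068)):
    m=(Q[:,2]>lo)&(Q[:,2]<.080)&(abs(Q[:,0]+.1186*(Q[:,1]-.245)*-1-.548)<.012)&(abs(Q[:,1]-.245)<.085);Q=Q[m]
    if len(Q)<5: print(n,len(Q));continue
    for _ in range(3):
        k=np.polyfit(Q[:,1],Q[:,0],1);e=Q[:,0]-np.polyval(k,Q[:,1]);Q=Q[abs(e)<max(.003,1.5*e.std())]
    print(n,len(Q),"x@.245",np.polyval(k,.245).round(4),"slope",k[0].round(4),"std",e.std().round(4),"y",np.round([Q[:,1].min(),Q[:,1].max()],4),"z",np.median(Q[:,2]).round(4))
# clip lips in wrist view: highest visible clip points in tool frame
C=w["color"].astype(int);x,y,z=np.moveaxis(P,-1,0)
m=(z>.15)&(z<.26)&(abs(x-.547)<.03)&(abs(y-.301)<.03)&(np.arange(400)[:,None]<290)&(C.max(-1)-C.min(-1)<30)
Q=P[m];L=(Q-w["pos"])@q2R(w["rot"]);print("clip in tool",np.round(np.percentile(L,[0,2,50,98,100],axis=0)*1000,1).tolist())
```

```text
wrist 668 x@.245 0.5471 slope 0.1214 std 0.0009 y [0.1712 0.2962] z 0.0721
scene 235 x@.245 0.5502 slope 0.12 std 0.0011 y [0.1739 0.3208] z 0.0696
top 82 x@.245 0.5489 slope 0.1204 std 0.0009 y [0.2204 0.3184] z 0.0732
clip in tool [[-24.6, -31.3, -34.5], [-22.4, -23.3, -32.4], [10.8, 0.3, 8.8], [25.2, 24.2, 49.4], [26.7, 29.4, 65.8]]
```

Request:
arm_command(
  rows=[
    {"delta_pos": [0.18, -0.024, 0], "dr": [0, 0, 0], "claw": 0.1},
    {"delta_pos": [0.2, -0.026, 0], "dr": [0, 0, 0], "claw": 0.1},
    {"delta_pos": [0.174, -0.024, 0], "dr": [0, 0, 0.001], "claw": 0.1},
    {"delta_pos": [0, 0, 0.25], "dr": [0, 0, 0], "claw": 0.1},
    {"delta_pos": [0, 0, 0.25], "dr": [0, 0, 0], "claw": 0.1},
    {"delta_pos": [0, 0, 0.25], "dr": [0, 0, 0], "claw": 0.1},
    {"delta_pos": [0, 0, 0], "dr": [0, 0, 0], "claw": 0.1},
    {"delta_pos": [0, 0, 0], "dr": [0, 0, 0], "claw": 0.1},
  ],
)

```text
t: 11.22
eef_pos: [0.5475, 0.2444, 0.145]
ee_rot: [-0.001, -0.662, 0.749, -0.0]
wrist_force: [-0.1, 0.0, 1.2]
grip_width: 0.0235
finger_force: 63.2
```

```bash
python3 go.py .548 .2455 .119 173.1;  python3 - <<'E'
from h import *
from workcell import get_obs,get_image
o=get_obs();i=get_image("wrist");s=get_image("scene")
cv2.imwrite("pics/w4.png",np.vstack([cv2.resize(i["color"][0:400,160:480],(440,550))[:300],cv2.resize(s["color"][210:330,240:420],(440,293),interpolation=2)])[...,::-1])
Q=cloud(i,o)[:160,290:340].reshape(-1,3)
m=(Q[:,2]>.069)&(Q[:,2]<.080)&(abs(Q[:,0]-.1186*(Q[:,1]-.245)-.548)<.012)&(Q[:,1]>.174);Q=Q[m]
for _ in range(3):
    k=np.polyfit(Q[:,1],Q[:,0],1);e=Q[:,0]-np.polyval(k,Q[:,1]);Q=Q[abs(e)<.003]
print(len(Q),np.polyval(k,.2455),k,Q[:,1].min(),Q[:,1].max(),np.median(Q[:,2]))
E
```

```text
t 11.22 pos [0.5475 0.2444 0.145 ] z-axis [-0.002 -0.002 -1.   ] yaw 172.91 F [-0.1  0.   1.2] w 0.0235 ff 63.2
shift [-0.012 -0.004  0.26 ] turn z -0.001
329 0.546732565049 [0.11172786 0.51930338] 0.1740146053251856 0.20809727743705636 0.07213999929495533
```

View pics/w4.png

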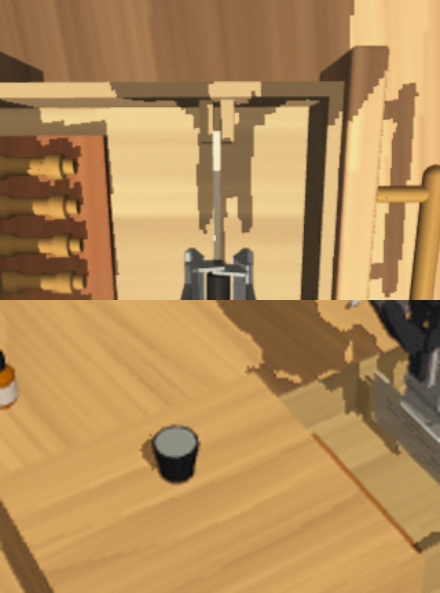

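Card edge (column 217) runs into the middle of the open jaws (187–253), so it's centred within about 1 mm. Lowering.

Request:
arm_command(
  rows=[
    {"delta_pos": [-0.01, 0.004, 0.06], "dr": [0, 0, 0], "claw": 0.1},
    {"delta_pos": [0, 0, 0.06], "dr": [0, 0, 0], "claw": 0.1},
    {"delta_pos": [0, 0, 0.06], "dr": [0, 0, 0], "claw": 0.1},
    {"delta_pos": [0, 0, 0.05], "dr": [0, 0, 0], "claw": 0.1},
    {"delta_pos": [0, 0, 0.03], "dr": [0, 0, 0], "claw": 0.1},
    {"delta_pos": [0, 0, 0], "dr": [0, 0, 0], "claw": 0.1},
    {"delta_pos": [0, 0, 0], "dr": [0, 0, 0], "claw": 0.1},
    {"delta_pos": [0, 0, 0], "dr": [0, 0, 0], "claw": 0.1},
  ],
)

```text
t: 11.98
eef_pos: [0.5478, 0.2467, 0.1195]
ee_rot: [0.0, -0.662, 0.749, -0.0]
wrist_force: [-0.1, 0.7, -1.5]
grip_width: 0.0235
finger_force: 63.2
```

```bash
python3 go.py .548 .2455 .119 173.1;  python3 - <<'E'
from h import *
from workcell import get_obs,get_image
o=get_obs();i=get_image("wrist");s=get_image("scene")["color"]
cv2.imwrite("pics/w5.png",np.vstack([cv2.resize(i["color"][60:300,200:440],(560,300)),cv2.resize(s[230:340,330:470],(560,293),interpolation=2)])[...,::-1])
E
```

```text
t 11.98 pos [0.5478 0.2467 0.1195] z-axis [ 0.  0. -1.] yaw 172.92 F [-0.1  0.7 -1.5] w 0.0235 ff 63.2
shift [ 0.012 -0.003  0.005] turn z -0.001
```

View pics/w5.png

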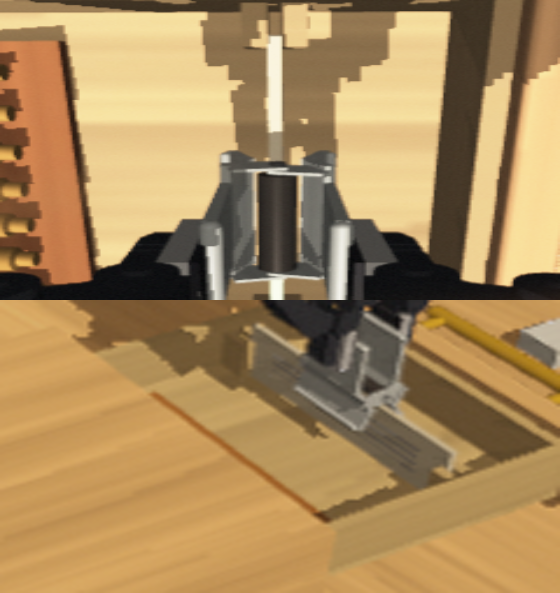

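The card (column 275) passes midway between the open jaws (230–325). In the scene view one jaw hangs in front of the ruled card and the other behind, at about its middle. Wrist force is near zero, so nothing is touching.

```bash
python3 -c "
from workcell import job
print(job.sign_off())"
```

```text
the job is handed in; nothing more can be done
None
```

I pulled the drawer out 150 mm, took the wide clip off the box rim, and handed in with it held wide open over the middle of the card, about 10 mm of jaw down each side; the last views and near-zero wrist force showed no contact, and the narrow clip and everything else were left alone.

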